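Slide the feed plate into the vegetable slicer until it drops over its locating pin

TASK

Fit the loose feed plate to the vegetable slicer's base: lay it with its plain end well under the low roof and its tab end riding on top of the locating pin, and let go of it there. Then slide it farther in until its hole comes over the pin and it drops down flat on the base, fully home, and leave it. Do not shift the deli cup, the squeeze bottle or the bench scraper.

Things in the scene. Friction and masses are not known exactly. Their poses are not given: they have to be found in the camera images.
- slicer_base: vegetable slicer's base, fixed to the worktop: grey plastic deck 200 (x) x 100 (y) mm, its top 14 mm above the worktop. Origin: centre of its underside, on the worktop; z up; +x is the way the plate slides in. Over x = 0 to +95 mm stands a low aluminium tunnel (see roof_mouth); on the open half, at x = -63 mm, y = 0, a steel pin stands on the deck
- pin_tip (a point): top centre of the fixed steel locating pin: 14 mm in diameter, rounded at the top, 10 mm high above the deck (24 mm above the worktop)
- roof_mouth (a point): middle of the tunnel's entrance at deck height (slicer_base x = 0, y = 0). The tunnel: two walls 10 mm thick, 64 mm apart inside (faces at y = +-32 mm), under a flat roof whose underside is 24 mm and top 29 mm above the deck (screw heads 2 mm more); 95 mm long, open at both ends
- feed_plate: loose flat steel-grey plate 170 (x) x 54 (y) x 8 mm, 0.2 to 0.32 kg, lying on the worktop. Origin: centre of its underside. Tab at its -x end; hole at x = -63 mm; +x end plain, goes into the tunnel first. Can be gripped across its 54 mm width. Home: its origin 14 mm above that of slicer_base, same x direction, pin in the hole, 5 mm play to each tunnel wall
- plate_hole (a point): centre of the 20 mm round through hole, on the plate's underside (feed_plate x = -63 mm, y = 0); at home the pin stands in it with 3 mm play all round
- plate_tab (a point): middle of the upright tab, 30 mm above the plate's underside (feed_plate x = -81 mm). The tab is 8 mm thick (along plate x), 36 mm wide (along plate y), and stands 38 mm above the plate's top face; it can be gripped across its width or thickness from above, or pushed
- plate_end (a point): middle of the plain end's lower edge (feed_plate x = +85 mm). The plate's centre of mass is about 8 mm from its origin toward the tab: laid over the pin with the plain end on the deck, it stays there when this point is 45 to 70 mm past the tunnel's entrance; with less than about 35 mm it tips back
- deli_cup: loose grey-white round deli cup, red inside, 103 mm wide, 100 mm high; a bystander. Origin: centre of its underside
- squeeze_bottle: loose greyish-white squeeze bottle with a pointed cap, 63 mm wide, 218 mm high; a bystander. Origin: centre of its underside
- bench_scraper: loose bench scraper, flat steel blade with a dark grip, 100 x 156 x 14 mm; a bystander. Origin: centre of its underside

How it is judged:
By the outcome, as a careful person would: the job done as asked, in the order asked, and still so for the second after the job is handed in, with the robot touching nothing.
It also fails if it takes over 67 s, if anything falls off the work surface, if the arm or the gripper's body presses on something with over 40 N, if the wrist force passes 120 N, or if a joint passes its speed limit or range.

ROBOT

A 6-joint arm with a two-finger parallel gripper is mounted at the origin on a cart in front of the work surface, level with it; the furniture and walls round the work are solid. World frame = base frame: x ahead of the robot, y to its left, z up, the work surface at z = 0. Lengths are in mm, angles in rad, forces in N, time in s.
With the tool pointing down it reaches from about 350 to 875 mm from the base axis. Payload 4.2 kg.
Tool frame: the origin (TCP) lies between the finger pads; the fingertips stand 8 mm ahead of it and the grasp point (between the pads) lies 11 mm behind it; z points along the fingers, y is the line along which they close (so a half turn about z gives the same grasp; the last joint's range is limited). The gripper opens to 85 mm and grips with 20 to 120 N. Pads are 22 mm wide; open, the fingers measure 114 mm over their backs; the gripper's body (76 mm by 85 mm) begins 54 mm behind the grasp point. The pads swing forward as they close: fully open they stand 13 mm farther back than shut.
Start: joints at [1.379, 0.385, 0.008, 0, -1.194, -0.259], TCP at [272.27, 562.555, 239.312] pointing down, gripper open.
Joint ranges: [-3.14, 3.14], [-1.21, 2.06], [-1.07, 1.41], [-3.16, 2.05], [-2.99, -0.16], [-3.1, 3.1]. Speed limits (rad/s): [2.79, 2.79, 3.14, 3.14, 3.14, 3.14].

INTERFACE

Orientations are given as a unit quaternion [x, y, z, w].
In Python, from bench import read_state, get_image, camera_params, job_done gives the robot as it stands.
- The arm moves only by the tool drive_tool, never from a script. Its argument "moves" is a list that holds one entry, the list of rows, each a list of 7 numbers: the shift along the tool's x, y, z in m, then the turn, a rotation vector about the tool's x, y, z in rad, then the closure in counts, from 0 (fully open) to 255 (shut). A call has 1 to 8 rows; each row shifts and turns the commanded pose from where the row before left it, along the tool's axes as they then stand; what a row does not reach is not made up. A row lasts 1/12 s, in which the tool goes at most 41.7 mm and 7.16 degrees, less where a joint would pass 70% of its speed; a pose out of reach is approached as far as the arm can. A call is refused whole if a number of a shift passes 0.0417 or a number of a turn 0.125, either way. A call with a gripper value outside its range is refused whole. The fingers move at their own pace and stop on an object; the grip force is fixed at half the most. Time passes only in rows, so rows that do not move let the fingers close. It gives the time, the measured TCP pose, the force and the opening at its end, in the units of the state.
- read_state(): the state, without advancing time (a new reading comes with each control period).
- get_image(name): name is "scene" or "top" or "wrist"; returns the picture (384x512x3 uint8, blue, green, red); there is no depth.
- camera_params(name): a dict with "mtx" (3x3 intrinsics, pixels), "extrinsics" (4x4, takes a point from camera to world coordinates). Camera axes: x right, y up, looking along -z (the intrinsics and any distortion apply to the point x, -y, -z); pixel columns grow to the right and rows downward; lengths in mm; the calibration is good to about 2 mm. A picture is of the moment at which its call begins: read the wrist's pose just before it. camera_params takes no time and is no camera call; for the wrist camera it gives the pose at the moment of the call.
- job_done(): hands the job in, once; it reports no verdict.
The state is a dict: "clock": time; "joints": joint angles; "joint_vel": joint speeds; "joint_efforts": joint torques, N m; "position": TCP position; "ee_rot": TCP orientation; "contact_force": force on the tool from outside, world axes, zero at the start; "wrist_torque": the same for the moment, N m; "gripper_width": finger opening in mm.
Only numpy, scipy, OpenCV 4.12 (cv2) and the standard library are available. Lean on these libraries where they do the work, as an engineer would, in place of code of your own. Each camera call takes 0.05 s, during which the arm holds its last target. There are 200 camera calls.

## Working session

There is one attempt and no reset: what is moved stays moved. The work goes in short steps, Python scripts to look and compute and a tool call to move; the robot and the scene stay as the last step left them, time stands still between calls to the robot, and variables do not carry over. Pictures are saved under pics/ and viewed, on a budget of 10 in all, crops included, one or two more only if the job needs it, and the job is handed in when it is done.

Besides the shell and the picture viewer there is one more tool, called as name(argument=value, ...), one argument or row to a line, values as JSON. drive_tool: Moves the arm, as the interface text tells. Its arguments: {"type":"object","properties":{"moves":{"type":"array"}},"required":["moves"]}

```bash
mkdir -p pics; ls; cat > h.py <<'E'
import numpy as np, cv2
from bench import read_state, get_image, camera_params, job_done
from scipy.spatial.transform import Rotation as R
def ray(cam,px,z,p=None):
    p=p or camera_params(cam); K=np.array(p["mtx"]);E=np.array(p["extrinsics"])
    d=np.linalg.inv(K)@np.array([px[0],px[1],1.]); d=E[:3,:3]@np.array([d[0],-d[1],-d[2]]); o=E[:3,3]
    return (o+d*(z-o[2])/d[2]).round(1)
def proj(cam,P,p=None):
    p=p or camera_params(cam); K=np.array(p["mtx"]);E=np.array(p["extrinsics"])
    q=(np.asarray(P,float)-E[:3,3])@E[:3,:3]; v=K@np.array([q[0],-q[1],-q[2]]); return (v[:2]/v[2]).round(1)
E
python3 - <<'E'
from h import *
print(read_state())
for c in("scene","top","wrist"):print(c,camera_params(c))
a=get_image("top");b=get_image("scene");cv2.imwrite("pics/top0.png",a);cv2.imwrite("pics/scene0.png",b)
E
```

```text
pics
{'clock': 0.0, 'joints': array([ 1.37860279e+00,  3.85591624e-01,  6.64144737e-03, -5.01119352e-04,
       -1.19398463e+00, -2.58610446e-01]), 'joint_vel': array([ 0.00037681, -0.00037381, -0.00030586, -0.00047434,  0.00018379,
       -0.00024532]), 'joint_efforts': array([-1.02260365e-03, -3.92286301e+01,  1.88410091e+01,  4.18608338e+00,
       -4.43213081e-03, -1.63447368e-06]), 'position': array([272.03726928, 562.07534551, 238.20618374]), 'ee_rot': array([ 9.74683092e-01, -2.23588176e-01, -1.97252746e-04,  1.07637974e-03]), 'contact_force': array([-0.01309977,  0.08999297,  0.60808109]), 'wrist_torque': array([-0.02689769,  0.01282634,  0.00367494]), 'gripper_width': 85.36879355748648}
scene {'mtx': array([[457.01399063,   0.        , 250.03854834],
       [  0.        , 457.01399063, 183.39559913],
       [  0.        ,   0.        ,   1.        ]]), 'extrinsics': array([[ 8.59919021e-01,  3.80734874e-01, -3.39970930e-01,
         1.82722379e+02],
       [-5.10427809e-01,  6.39262333e-01, -5.75158345e-01,
        -4.98075071e+02],
       [-1.65223006e-03,  6.68120217e-01, 
[... 477 characters left out ...]
2],
       [-2.33981845e-03,  1.23841623e-01,  9.92299238e-01,
         9.38636657e+02],
       [ 0.00000000e+00,  0.00000000e+00,  0.00000000e+00,
         1.00000000e+00]])}
wrist {'mtx': array([[285.34776422,   0.        , 255.54315769],
       [  0.        , 285.34776422, 188.0638487 ],
       [  0.        ,   0.        ,   1.        ]]), 'extrinsics': array([[-4.36048819e-01,  8.66425998e-01,  2.43243536e-01,
         3.34149584e+02],
       [-8.99920766e-01, -4.20421058e-01, -1.15709765e-01,
         5.31976563e+02],
       [ 2.01075656e-03, -2.69355016e-01,  9.63038853e-01,
         3.73385713e+02],
       [ 0.00000000e+00,  0.00000000e+00,  0.00000000e+00,
         1.00000000e+00]])}
```

View pics/top0.png

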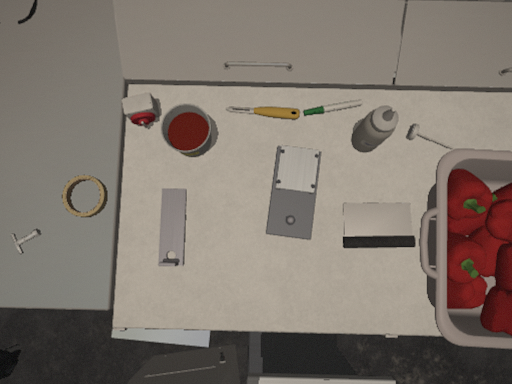

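View pics/scene0.png

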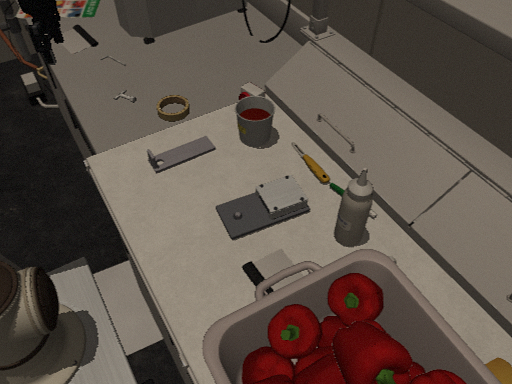

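The top view shows the plate at about (173,227) with its tab end at the bottom, at (172,258). The base is at about (294,192), with the pin at (290,220) and the tunnel on the upper half. Next I'll measure the corners and the pin.

```bash
python3 - <<'E'
from h import *
a=cv2.imread("pics/top0.png");g=cv2.cvtColor(a,cv2.COLOR_BGR2GRAY);h=cv2.cvtColor(a,cv2.COLOR_BGR2HSV)
for (x,y) in[(173,220),(172,256),(295,170),(285,200),(290,220),(230,200)]:print((x,y),a[y,x],h[y,x])
def seg(m,box,n):
    x0,y0,x1,y1=box; M=np.zeros_like(m);M[y0:y1,x0:x1]=m[y0:y1,x0:x1]
    M=cv2.morphologyEx(M,cv2.MORPH_OPEN,np.ones((3,3)))
    c=max(cv2.findContours(M,0,1)[0],key=cv2.contourArea); r=cv2.minAreaRect(c);print(n,cv2.contourArea(c),r);return cv2.boxPoints(r)
m=((g<165)*255).astype(np.uint8)
for z in(8,):
    b=seg(m,(150,175,205,280),"plate");print([ray("top",p,8) for p in b],ray("top",b.mean(0),8))
b=seg(((g<125)*255).astype(np.uint8),(255,175,330,250),"deck")
print([ray("top",p,14) for p in b])
c=[a[175:280,145:205],a[135:250,260:330]]
c=[cv2.resize(cv2.copyMakeBorder(i,0,120-i.shape[0],0,75-i.shape[1],0),None,fx=5,fy=5,interpolation=cv2.INTER_CUBIC) for i in c]
cv2.imwrite("pics/crop0.png",np.hstack(c))
E
```

```text
(173, 220) [128 132 139] [ 11  20 139]
(172, 256) [153 168 175] [ 20  32 175]
(295, 170) [158 167 173] [ 18  22 173]
(285, 200) [101 105 108] [ 17  17 108]
(290, 220) [131 133 140] [  7  16 140]
(230, 200) [150 164 173] [ 18  34 173]
plate 2131.5 ((171.28335571289062, 233.3074951171875), (28.323354721069336, 91.73994445800781), 2.337306022644043)
[array([351.6, 364.1,   8. ]), array([553.2, 366.9,   8. ]), array([552.1, 303.4,   8. ]), array([350.7, 302.3,   8. ])] [450.5 334.2   8. ]
deck 2091.5 ((291.63104248046875, 207.0174560546875), (45.530399322509766, 59.34150314331055), 7.594643592834473)
[array([455.2, 127.1,  14. ]), array([586.3, 112.6,  14. ]), array([575.1,  11.9,  14. ]), array([444.5,  28.1,  14. ])]
```

View pics/crop0.png

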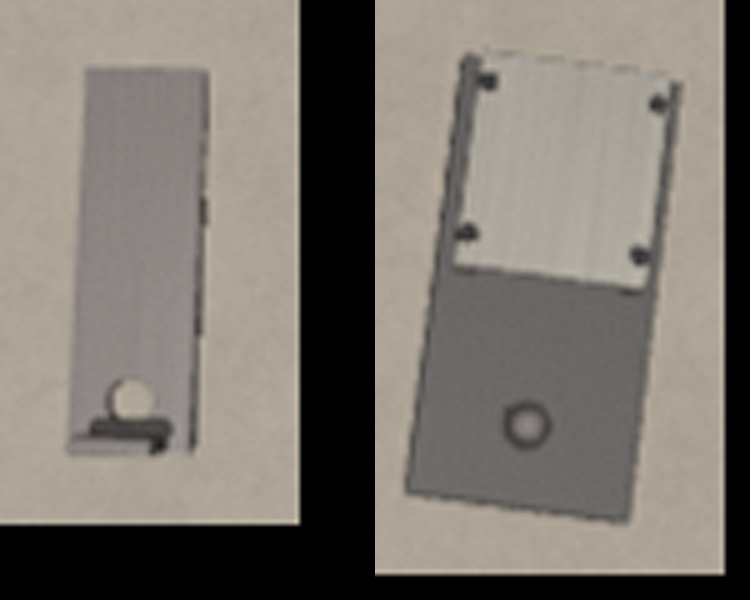

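Left crop: the plate's plain end is at the top, the hole at (130,401) and the tab at the lower left. Right crop: pin tip at (527,422), deck near corners at (406,492) and (630,522), roof mouth edge from (453,266) to (645,290).

```bash
python3 - <<'E'
from h import *
def q(c,off,xo=0):return ((c[0]-xo+.5)/5-.5+off[0],(c[1]+.5)/5-.5+off[1])
P=lambda c,z:ray("top",q(c,(145,175)),z); B=lambda c,z:ray("top",q(c,(260,135),375),z)
tl,tr,hole,bl=P((86,68),8),P((206,70),8),P((130,401),8),P((67,453),8)
e=(tl+tr)/2; d=e-hole;print("plate",tl,tr,hole,"end",e,"len148:",np.hypot(*d[:2]),"yaw",np.degrees(np.arctan2(d[1],d[0])))
pin=B((527,423),24);A,C=B((406,492),14),B((630,522),14)
m1,m2=B((453,266),43),B((645,290),43)
print("pin",pin,"deck near",A,C,"roof",m1,m2,"roof far",B((487,50),43),B((680,80),43))
mid=(A+C)/2;d=pin-mid;print("mid",mid,d,"expect 37",np.hypot(*d[:2]))
for n,v in(("near",A-C),("roof",m1-m2)):print(n,np.hypot(*v[:2]),np.degrees(np.arctan2(v[1],v[0]))-90)
T=B((465,55),43);print(T)
print("mouthmid-pin",(m1+m2)/2-pin)
# check in scene
b=cv2.imread("pics/scene0.png")
pts=[pin,hole,e,A,C]
for p in pts:
    u=proj("scene",p);print(u)
c=cv2.resize(b[120:250,140:320],None,fx=4.4,fy=4.4,interpolation=cv2.INTER_CUBIC)
for p in pts:
    u=proj("scene",p);cv2.drawMarker(c,tuple(int(v) for v in ((u-[140,120]+.5)*4.4)),(0,0,255),0,12,1)
cv2.imwrite("pics/sc1.png",c)
E
```

```text
plate [550.4 360.5   8. ] [550.8 306.7   8. ] [403.6 333.3   8. ] end [550.6 333.6   8. ] len148: 147.00030612213013 yaw 0.11692999993664334
pin [487.1  73.8  24. ] deck near [456.2 125.7  14. ] [445.5  27.4  14. ] roof [552.7 108.   43. ] [544.3  25.3  43. ] roof far [648.1  95.1  43. ] [636.7  10.9  43. ]
mid [450.85  76.55  14.  ] [36.25 -2.75 10.  ] expect 37 36.354160697229695
near 98.88063511122894 -6.212213894161437
roof 83.12550751724768 -5.799753364030508
[645.6 104.6  43. ]
mouthmid-pin [61.4  -7.15 19.  ]
[237.4 212.1]
[159.3 160.8]
[210.2 140.8]
[215.  205.1]
[231.5 236.7]
```

View pics/sc1.png

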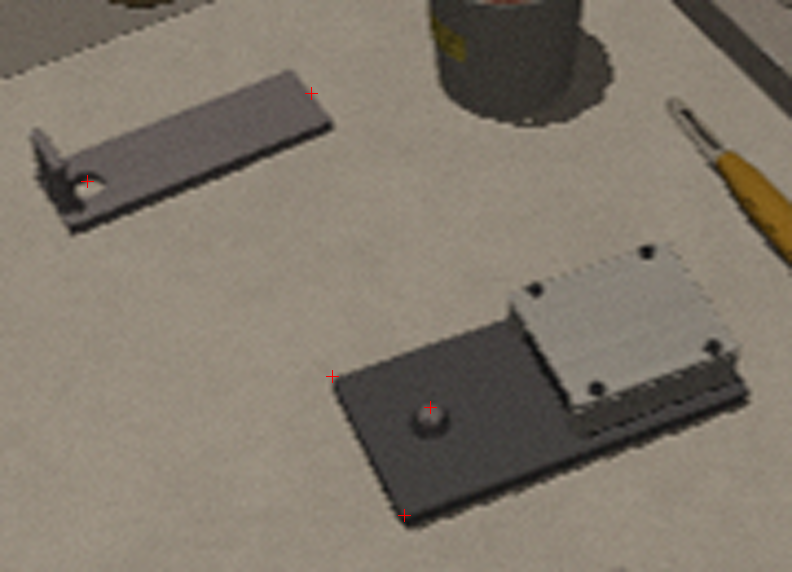

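Both views agree to about 2 mm. The plate's hole is at (403.5,333.3) with yaw about 0. The pin is at (487,74) and the base yaw is about −6.2°. I'll turn the tool by 25.8° and go above the plate's middle.

drive_tool(
  moves=[
    [[0, 0, 0, 0, 0, -0.1126, 50], [0, 0, 0, 0, 0, -0.1126, 50], [0, 0, 0, 0, 0, -0.1126, 50], [0, 0, 0, 0, 0, -0.1126, 50], [0.023, 0.0286, 0.0175, 0, 0, 0, 50], [0.023, 0.0286, 0.0175, 0, 0, 0, 50], [0.023, 0.0286, 0.0175, 0, 0, 0, 50], [0.023, 0.0286, 0.0175, 0, 0, 0, 50]],
  ],
)

```text
clock: 0.77
position: [364.5, 446.6, 168.3]
ee_rot: [1.0, 0.0, -0.0, 0.0]
contact_force: [0.7, 0.7, -0.9]
gripper_width: 68.4
```

drive_tool(
  moves=[
    [[0.023, 0.0286, 0.0175, 0, 0, 0, 50], [0.023, 0.0286, 0.0175, 0, 0, 0, 50], [0.023, 0.0286, 0.0175, 0, 0, 0, 50], [0.023, 0.0286, 0.0175, 0, 0, 0, 50], [0, 0, 0, 0, 0, 0, 50], [0, 0, 0, 0, 0, 0, 50]],
  ],
)

```text
clock: 1.27
position: [456.6, 331.2, 97.7]
ee_rot: [1.0, -0.002, -0.001, 0.001]
contact_force: [0.1, 0.3, 0.5]
gripper_width: 68.7
```

```bash
python3 - <<'E'
from h import *
s=read_state();print(s["position"],R.from_quat(s["ee_rot"]).as_matrix().round(3),s["gripper_width"])
p=camera_params("wrist");a=get_image("wrist")
for P in([550.6,360.5,8],[550.6,306.7,8],[403.5,333.3,8],[466.5,333.4,8]):cv2.drawMarker(a,tuple(int(v) for v in proj("wrist",P,p)),(0,0,255),0,8,1)
cv2.imwrite("pics/w1.png",a)
E
```

```text
[456.57393058 331.24140237  97.67689779] [[ 1.    -0.004 -0.002]
 [-0.004 -1.    -0.003]
 [-0.002  0.003 -1.   ]] 68.69213367615512
```

View pics/w1.png

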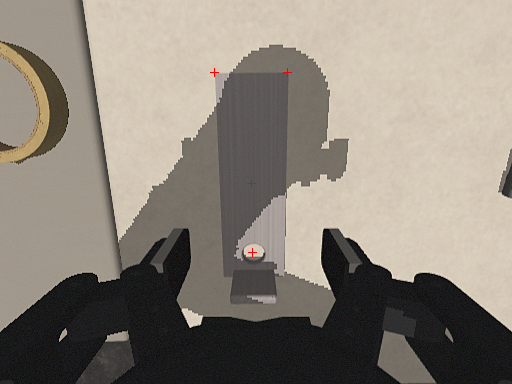

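The wrist view confirms the plate: corners at (217,72) and (287,72), hole at (254,250), within 1–2 mm of the prediction. Descending.

drive_tool(
  moves=[
    [[0, -0.0018, 0.022, 0, 0, 0, 50], [0, 0, 0.022, 0, 0, 0, 50], [0, 0, 0.022, 0, 0, 0, 50], [0, 0, 0.014, 0, 0, 0, 50], [0, 0, 0, 0, 0, 0, 50], [0, 0, 0, 0, 0, 0, 50]],
  ],
)

```text
clock: 1.82
position: [455.8, 336.7, 19.5]
ee_rot: [1.0, 0.001, 0.0, 0.0]
contact_force: [0.2, 0.9, 0.3]
gripper_width: 68.5
```

drive_tool(
  moves=[
    [[0, 0, 0.005, 0, 0, 0, 50], [0, 0, 0.004, 0, 0, 0, 50], [0, 0, 0, 0, 0, 0, 50], [0, 0, 0, 0, 0, 0, 50]],
  ],
)

```text
clock: 2.15
position: [456.3, 335.8, 10.8]
ee_rot: [1.0, -0.0, 0.0, -0.0]
contact_force: [-0.5, -0.4, 0.3]
gripper_width: 68.5
```

drive_tool(
  moves=[
    [[0, 0.0028, 0.002, 0, 0, 0, 50], [0, 0, 0.0015, 0, 0, 0, 50], [0, 0, 0, 0, 0, 0, 50], [0, 0, 0, 0, 0, 0, 50]],
  ],
)

```text
clock: 2.48
position: [456.2, 332.5, 6.8]
ee_rot: [1.0, -0.0, -0.0, 0.0]
contact_force: [1.4, -0.7, 0.3]
gripper_width: 68.6
```

drive_tool(
  moves=[
    [[0, 0, 0, 0, 0, 0, 110], [0, 0, 0, 0, 0, 0, 140], [0, 0, 0, 0, 0, 0, 160], [0, 0, 0, 0, 0, 0, 160], [0, 0, 0, 0, 0, 0, 160], [0, 0, 0, 0, 0, 0, 160]],
  ],
)

```text
clock: 2.98
position: [456.4, 332.9, 7.5]
ee_rot: [1.0, 0.0, 0.0, -0.0]
contact_force: [-0.9, -0.3, 5.9]
gripper_width: 51.8
```

drive_tool(
  moves=[
    [[0, 0, 0, 0, 0, 0, 255], [0, 0, 0, 0, 0, 0, 255], [0, 0, -0.01, 0, 0, 0, 255], [0, 0, -0.02, 0, 0, 0, 255], [0, 0, -0.025, 0, 0, 0, 255], [0, 0, -0.025, 0, 0, 0, 255], [0, 0, 0, 0, 0, 0, 255], [0, 0, 0, 0, 0, 0, 255]],
  ],
)

```text
clock: 3.65
position: [456.4, 333.2, 88.1]
ee_rot: [1.0, -0.0, 0.001, -0.001]
contact_force: [0.5, -0.4, -2.2]
gripper_width: 51.6
```

```bash
python3 - <<'E'
from h import *
s=read_state();print(s["position"],s["contact_force"],s["gripper_width"])
cv2.imwrite("pics/w2.png",np.hstack([cv2.resize(get_image("wrist"),(400,300)),cv2.resize(get_image("scene"),(400,300))]))
E
```

```text
[456.38940798 333.19236378  88.10878145] [ 0.4743995  -0.36443492 -2.22994304] 51.61396582986709
```

View pics/w2.png

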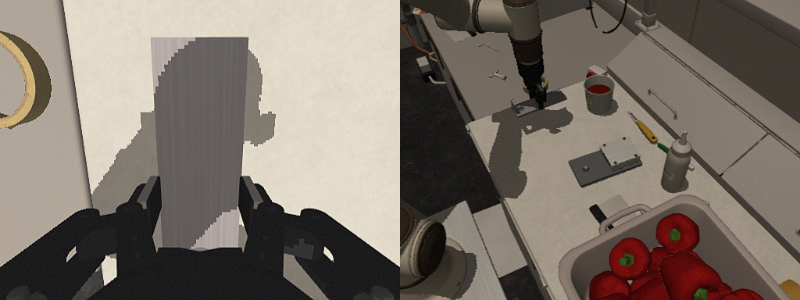

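The plate is held level and gripped near its middle. I'll yaw to match the base and carry it to just ahead of the tunnel mouth at a safe height.

drive_tool(
  moves=[
    [[0, 0, 0, 0, 0, 0.108, 255], [0.001, 0.0318, 0, 0, 0, 0, 255], [0.001, 0.0318, 0, 0, 0, 0, 255], [0.001, 0.0318, 0, 0, 0, 0, 255], [0.001, 0.0318, 0, 0, 0, 0, 255], [0.001, 0.0318, 0, 0, 0, 0, 255], [0.001, 0.0318, 0, 0, 0, 0, 255], [0.001, 0.0318, 0, 0, 0, 0, 255]],
  ],
)

```text
clock: 4.42
position: [437.5, 108.6, 85.4]
ee_rot: [0.999, -0.054, -0.002, 0.001]
contact_force: [0.9, 0.1, -2.6]
gripper_width: 51.5
```

drive_tool(
  moves=[
    [[0.001, 0.0318, 0, 0, 0, 0, 255], [0, 0, 0, 0, -0.0833, 0, 255], [0, 0, 0, 0, 0, 0, 255], [0, 0, 0, 0, 0, 0, 255], [0, 0, 0, 0, 0, 0, 255]],
  ],
)

```text
clock: 4.83
position: [436.3, 78.8, 86.0]
ee_rot: [0.998, -0.054, -0.042, -0.002]
contact_force: [-0.8, -0.4, -2.1]
gripper_width: 51.6
```

```bash
python3 - <<'E'
from h import *
s=read_state();M=R.from_quat(s["ee_rot"]).as_matrix();print(s["position"],M.round(4),s["contact_force"],s["gripper_width"])
# plate pose check: corners of plain end in wrist view, earlier picture (TCP 456.4,333.2,88.1)
p=camera_params("wrist");a=get_image("wrist")
T=s["position"]
for x,y in((95,27),(95,-27)):
    P=T+M@np.array([x,y,-0.5]); cv2.drawMarker(a,tuple(int(v) for v in proj("wrist",P,p)),(0,0,255),0,8,1)
yaw=np.radians(-6.2);u=np.array([np.cos(yaw),np.sin(yaw)]);v=np.array([-u[1],u[0]]);pin=np.array([487,74])
def Bp(x,y,z):return np.r_[pin+(x+63)*u+y*v,z]
for q in((0,32,38),(0,-32,38),(0,42,43),(0,-42,43),(95,42,43),(95,-42,43)):cv2.drawMarker(a,tuple(int(v) for v in proj("wrist",Bp(*q),p)),(0,255,0),0,8,1)
cv2.imwrite("pics/w3.png",a)
E
```

```text
[436.25176246  78.84481865  85.99592033] [[ 0.9906 -0.1084 -0.0833]
 [-0.1081 -0.9941  0.008 ]
 [-0.0837  0.0011 -0.9965]] [-0.8433136  -0.38373147 -2.08160021] 51.58625296271544
```

View pics/w3.png

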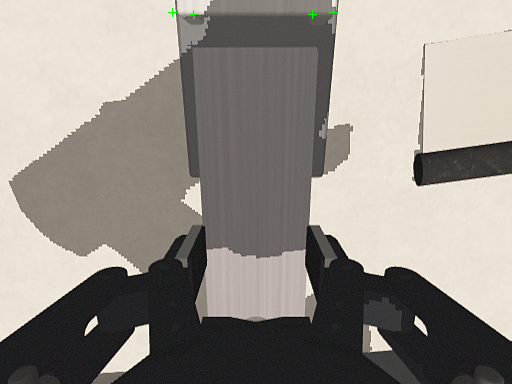

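The plate's end corners, at (193,47) and (317,47), match the expected pose. The deck's near corners are at about (190,178) and (324,176). I'll use them to check the base's lateral position.

```bash
python3 - <<'E'
from h import *
p=camera_params("wrist")
yaw=np.radians(-6.2);u=np.array([np.cos(yaw),np.sin(yaw)]);v=np.array([-u[1],u[0]]);pin=np.array([487,74])
for px in((190,178),(324,176)):
    w=ray("wrist",px,14,p);d=w[:2]-pin;print(w,"base",d@u-63,d@v)
g=cv2.cvtColor(cv2.imread("pics/w3.png"),cv2.COLOR_BGR2GRAY)
for r in(8,60,100,150):print(r,"L",g[r,168:206].tolist(),"R",g[r,308:345].tolist())
E
```

```text
[454.1 125.5  14. ] base -101.26953353354932 47.645595841846095
[444.9  26.5  14. ] base -99.72378618719841 -51.768943663908544
8 L [229, 229, 229, 229, 150, 232, 243, 150, 94, 203, 212, 226, 229, 226, 224, 224, 222, 219, 222, 226, 230, 229, 229, 228, 225, 222, 223, 224, 225, 223, 225, 228, 230, 230, 229, 229, 227, 229] R [138, 137, 135, 134, 132, 132, 137, 136, 136, 131, 133, 133, 134, 132, 136, 137, 135, 132, 132, 135, 139, 138, 136, 132, 132, 150, 127, 115, 171, 91, 245, 231, 227, 226, 226, 227, 226]
60 L [229, 227, 227, 232, 239, 115, 115, 123, 124, 128, 134, 143, 64, 71, 77, 81, 81, 77, 79, 80, 77, 77, 77, 76, 71, 107, 107, 108, 111, 107, 105, 104, 105, 109, 106, 104, 106, 109] R [106, 105, 105, 105, 108, 107, 107, 105, 110, 98, 74, 79, 77, 79, 80, 78, 79, 78, 79, 79, 80, 80, 77, 72, 53, 207, 240, 230, 229, 228, 227, 228, 228, 227, 229, 225, 225]
100 L [136, 133, 133, 131, 133, 134, 134, 135, 133, 132, 134, 130, 131, 134, 142, 79, 70, 76, 80, 79, 80, 79, 82, 78, 82, 78, 79, 92, 109, 109, 107, 105, 104, 103, 104, 104, 105, 106] R [102, 103, 104, 105, 104, 106, 106, 92, 77, 77, 79, 76, 77, 78, 78, 80, 81, 78, 77, 73, 59, 111, 247, 233, 226, 227, 224, 226, 224, 224, 225, 228, 229, 228, 227, 227, 228]
150 L [132, 134, 133, 132, 134, 132, 134, 131, 132, 130, 131, 132, 130, 134, 133, 133, 132, 134, 139, 95, 66, 73, 79, 76, 78, 78, 78, 76, 77, 76, 99, 106, 106, 106, 105, 102, 101, 106] R [104, 104, 105, 106, 110, 77, 76, 76, 78, 77, 76, 77, 77, 78, 78, 72, 63, 101, 135, 134, 134, 133, 130, 131, 131, 134, 133, 131, 131, 130, 130, 131, 129, 131, 132, 132, 131]
```

Deck and pin estimates put the base centreline about 1.5 mm further toward −y, so I'll correct by that. Now descending to the entry height, where the plate clears the pin and stays under the roof.

drive_tool(
  moves=[
    [[0.0013, 0.0008, 0.0156, 0, 0, 0, 255], [0.0013, 0, 0.0156, 0, 0, 0, 255], [0.0013, 0, 0.0156, 0, 0, 0, 255], [0, 0, 0, 0, 0, 0, 255], [0, 0, 0, 0, 0, 0, 255], [0, 0, 0, 0, 0, 0, 255]],
  ],
)

```text
clock: 5.38
position: [436.8, 78.7, 40.4]
ee_rot: [0.998, -0.053, -0.041, -0.002]
contact_force: [1.2, 0.2, -1.9]
gripper_width: 52.0
```

drive_tool(
  moves=[
    [[0.0126, 0.0008, -0.0011, 0, 0, 0, 255], [0.0126, 0, -0.0011, 0, 0, 0, 255], [0.0126, 0, -0.0011, 0, 0, 0, 255], [0, 0, 0, 0, 0, 0, 255], [0, 0, 0, 0, 0, 0, 255]],
  ],
)

```text
clock: 5.8
position: [474.7, 73.5, 40.8]
ee_rot: [0.998, -0.054, -0.041, -0.003]
contact_force: [-0.5, 0.3, -2.8]
gripper_width: 51.8
```

drive_tool(
  moves=[
    [[0.0126, 0, -0.0011, 0, 0, 0, 255], [0.0126, 0, -0.0011, 0, 0, 0, 255], [0.0126, 0, -0.0011, 0, 0, 0, 255], [0, 0, 0, 0, 0, 0, 255], [0, 0, 0, 0, 0, 0, 255]],
  ],
)

```text
clock: 6.22
position: [511.1, 69.1, 40.2]
ee_rot: [0.998, -0.054, -0.042, -0.002]
contact_force: [-0.3, -0.0, -2.2]
gripper_width: 51.9
```

drive_tool(
  moves=[
    [[0.0008, 0, 0.0045, 0, 0, 0, 255], [0.0008, 0, 0.0045, 0, 0, 0, 255], [0, 0, 0, 0, 0, 0, 255], [0, 0, 0, 0, 0, 0, 255]],
  ],
)

```text
clock: 6.55
position: [511.9, 68.9, 30.6]
ee_rot: [0.998, -0.054, -0.042, -0.002]
contact_force: [0.7, 1.1, -2.6]
gripper_width: 51.6
```

```bash
python3 - <<'E'
from h import *
t=get_image("top");cv2.imwrite("pics/top2.png",t)
cv2.imwrite("pics/t2.png",np.hstack([cv2.resize(t[130:250,250:340],(400,533),interpolation=cv2.INTER_CUBIC),cv2.resize(get_image("scene")[150:270,190:280],(400,533),interpolation=cv2.INTER_CUBIC)]))
s=read_state();print(s["position"],s["contact_force"])
E
```

```text
[512.52267905  69.06136962  31.01501965] [-0.51632157 -0.87495616 -2.80224198]
```

View pics/t2.png

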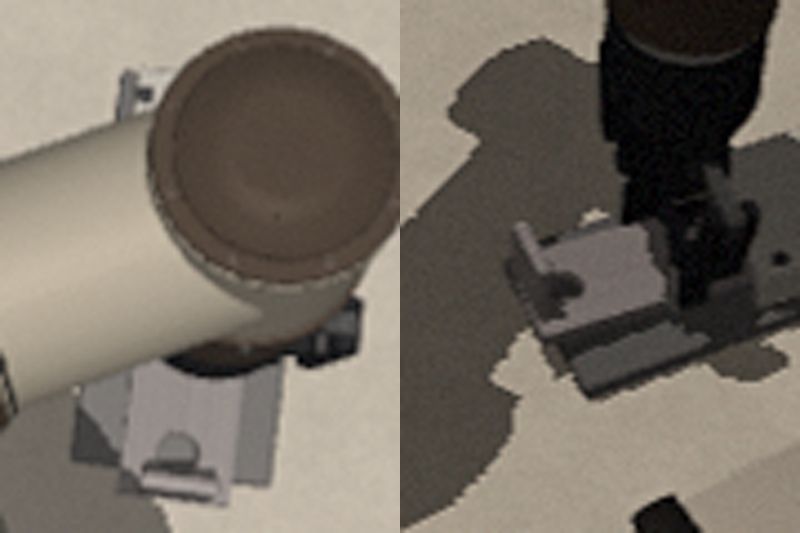

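Both views show the plate over the pin, with its plain end under the roof. I'll lower the last couple of millimetres by force.

drive_tool(
  moves=[
    [[0, 0, 0.001, 0, 0, 0, 255], [0, 0, 0, 0, 0, 0, 255], [0, 0, 0, 0, 0, 0, 255]],
  ],
)

```text
clock: 6.9
position: [512.6, 69.0, 30.1]
ee_rot: [0.998, -0.054, -0.042, -0.002]
contact_force: [-0.5, 0.6, -1.7]
gripper_width: 51.7
```

drive_tool(
  moves=[
    [[0, 0, 0.001, 0, 0, 0, 255], [0, 0, 0, 0, 0, 0, 255], [0, 0, 0, 0, 0, 0, 255]],
  ],
)

```text
clock: 7.15
position: [512.7, 69.1, 29.2]
ee_rot: [0.998, -0.054, -0.041, -0.002]
contact_force: [0.9, 0.6, -1.4]
gripper_width: 51.8
```

drive_tool(
  moves=[
    [[0, 0, 0.001, 0, 0, 0, 255], [0, 0, 0, 0, 0, 0, 255], [0, 0, 0, 0, 0, 0, 255]],
  ],
)

```text
clock: 7.4
position: [512.8, 69.1, 29.0]
ee_rot: [0.998, -0.054, -0.041, -0.002]
contact_force: [-1.5, -0.9, 4.0]
gripper_width: 51.6
```

Contact. Releasing slowly, then rising straight up (tool −z is close to vertical).

drive_tool(
  moves=[
    [[0, 0, 0, 0, 0, 0, 100], [0, 0, 0, 0, 0, 0, 80], [0, 0, 0, 0, 0, 0, 55], [0, 0, 0, 0, 0, 0, 45], [0, 0, 0, 0, 0, 0, 45], [0, 0, -0.01, 0, 0, 0, 45], [0, 0, -0.02, 0, 0, 0, 45], [0, 0, -0.03, 0, 0, 0, 45]],
  ],
)

```text
clock: 8.07
position: [515.7, 67.9, 86.9]
ee_rot: [0.998, -0.054, -0.044, -0.001]
contact_force: [1.6, 0.7, 0.8]
gripper_width: 70.6
```

drive_tool(
  moves=[
    [[-0.02, 0, -0.04, 0, 0.0833, 0, 45], [-0.04, 0, -0.02, 0, 0, 0, 45], [-0.04, 0, 0, 0, 0, 0, 45], [-0.035, 0, 0, 0, 0, 0, 45], [0, 0, 0, 0, 0, 0, 45], [0, 0, 0, 0, 0, 0, 45]],
  ],
)

```text
clock: 8.57
position: [389.3, 82.3, 146.3]
ee_rot: [0.999, -0.053, 0.001, -0.001]
contact_force: [0.6, 0.3, 0.2]
gripper_width: 70.6
```

```bash
python3 - <<'E'
from h import *
s=read_state();print(s["position"],s["ee_rot"],s["contact_force"],s["gripper_width"])
t=get_image("top");w=get_image("wrist");np.save("wp.npy",camera_params("wrist"));cv2.imwrite("pics/top3.png",t);cv2.imwrite("pics/w4.png",w)
cv2.imwrite("pics/t3.png",np.hstack([cv2.resize(t[130:250,250:340],(390,520),interpolation=cv2.INTER_CUBIC),cv2.resize(w,(400,300)) if 0 else cv2.copyMakeBorder(cv2.resize(w,(400,300)),0,220,0,0,0)]))
E
```

```text
[389.25927891  82.30521486 146.33575132] [ 9.98590269e-01 -5.30684020e-02  9.15630050e-04 -6.17536449e-04] [0.57438096 0.2918006  0.20266388] 70.61586057046786
```

View pics/t3.png

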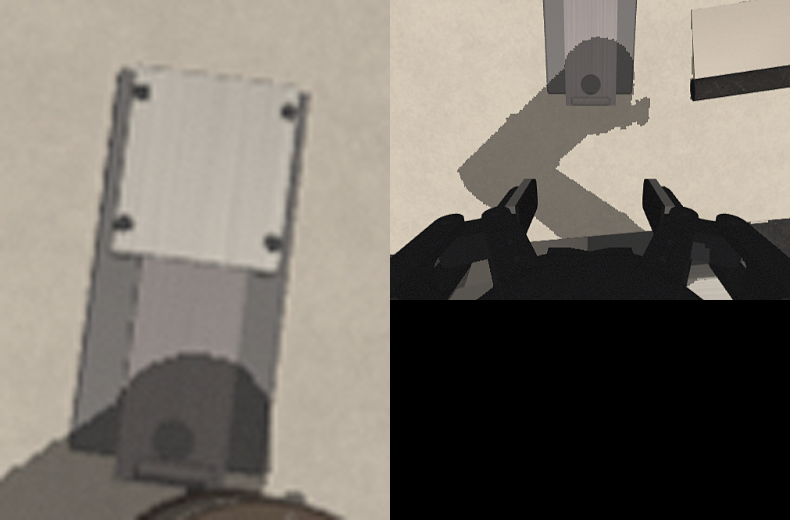

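The plate rests over the pin with its nose under the roof. The hole is at (173,439) in the left crop and (590,85) in the wrist inset. Computing how far it still has to go.

```bash
python3 - <<'E'
from h import *
wp=np.load("wp.npy",allow_pickle=True).item()
yaw=np.radians(-6.1);u=np.array([np.cos(yaw),np.sin(yaw)]);v=np.array([-u[1],u[0]]);pin=np.array([486.9,73])
def b(w):d=w[:2]-pin;return (d@u-63).round(1),(d@v).round(1)
k=90/390
top=lambda c,z:ray("top",(250+(c[0]+.5)*k-.5,130+(c[1]+.5)*k-.5),z)
wr=lambda c,z:ray("wrist",((c[0]-390+.5)*1.28-.5,(c[1]+.5)*1.28-.5),z,wp)
print("hole top",b(top((173,439),34)),"wrist",b(wr((590.5,85),34)))
print("tab top wrist",b(wr((566,101),72)),b(wr((616,101),72)))
print("mouth plate edges",b(top((141,257),31)),b(top((246,270),31)),"walls outer deck",b(top((113,250),43)),b(top((280,272),43)))
print("deck near wrist",b(wr((547,94),14)),b(wr((633,95),14)), "plate edges wrist y=30", b(wr((560,40),28)),b(wr((620,40),28)))
s=read_state();print("tcp",b(s["position"]))
E
```

```text
hole top (np.float64(-88.7), np.float64(-0.7)) wrist (np.float64(-90.5), np.float64(-1.8))
tab top wrist (np.float64(-104.7), np.float64(20.9)) (np.float64(-104.8), np.float64(-25.3))
mouth plate edges (np.float64(-0.1), np.float64(26.2)) (np.float64(0.2), np.float64(-26.9)) walls outer deck (np.float64(-0.1), np.float64(40.8)) (np.float64(-0.2), np.float64(-42.7))
deck near wrist (np.float64(-100.5), np.float64(48.9)) (np.float64(-101.8), np.float64(-51.6)) plate edges wrist y=30 (np.float64(-45.3), np.float64(29.9)) (np.float64(-45.3), np.float64(-32.6))
tcp (np.float64(-159.0), np.float64(-0.4))
```

The plate is aligned laterally to about 1 mm, and the hole is about 26.5 mm short of the pin. I'll close the fingers, descend behind the tab and push low on it.

drive_tool(
  moves=[
    [[0, 0.0008, 0.02, 0, 0, 0, 255], [0, 0, 0.025, 0, 0, 0, 255], [0, 0, 0.025, 0, 0, 0, 255], [0, 0, 0.025, 0, 0, 0, 255], [0, 0, 0.008, 0, 0, 0, 255], [0, 0, 0, 0, 0, 0, 255], [0, 0, 0, 0, 0, 0, 255]],
  ],
)

```text
clock: 9.25
position: [391.4, 81.6, 41.7]
ee_rot: [0.999, -0.054, -0.0, 0.0]
contact_force: [0.3, 0.2, -0.5]
gripper_width: 0.4
```

drive_tool(
  moves=[
    [[0.01, 0, 0, 0, 0, 0, 255], [0.01, 0, 0, 0, 0, 0, 255], [0.008, 0, 0, 0, 0, 0, 255], [0, 0, 0, 0, 0, 0, 255], [0, 0, 0, 0, 0, 0, 255]],
  ],
)

```text
clock: 9.67
position: [419.1, 78.5, 42.5]
ee_rot: [0.998, -0.055, 0.001, -0.0]
contact_force: [-0.4, -0.1, -1.4]
gripper_width: 0.4
```

drive_tool(
  moves=[
    [[0.003, 0, 0, 0, 0, 0, 255], [0.003, 0, 0, 0, 0, 0, 255], [0.003, 0, 0, 0, 0, 0, 255], [0.003, 0, 0, 0, 0, 0, 255], [0.003, 0, 0, 0, 0, 0, 255], [0, 0, 0, 0, 0, 0, 255]],
  ],
)

```text
clock: 10.17
position: [433.6, 76.9, 42.1]
ee_rot: [0.999, -0.054, 0.0, -0.0]
contact_force: [0.6, 0.1, 0.7]
gripper_width: 0.1
```

drive_tool(
  moves=[
    [[0.002, 0, 0, 0, 0, 0, 255], [0.002, 0, 0, 0, 0, 0, 255], [0.002, 0, 0, 0, 0, 0, 255], [0.002, 0, 0, 0, 0, 0, 255], [0.002, 0, 0, 0, 0, 0, 255], [0, 0, 0, 0, 0, 0, 255]],
  ],
)

```text
clock: 10.67
position: [443.6, 75.9, 42.2]
ee_rot: [0.999, -0.054, 0.0, -0.0]
contact_force: [-0.4, -0.4, 0.3]
gripper_width: -0.0
```

```bash
python3 - <<'E'
from h import *
s=read_state();print(s["position"],s["contact_force"])
sc=get_image("scene");w=get_image("wrist")
cv2.imwrite("pics/t4.png",np.hstack([cv2.resize(sc[150:260,195:315],(436,400),interpolation=cv2.INTER_CUBIC),cv2.copyMakeBorder(cv2.resize(w,(360,270)),0,130,0,0,0)]))
E
```

```text
[443.57251528  75.88344559  42.20012432] [-0.37191149 -0.40095163  0.25547658]
```

View pics/t4.png

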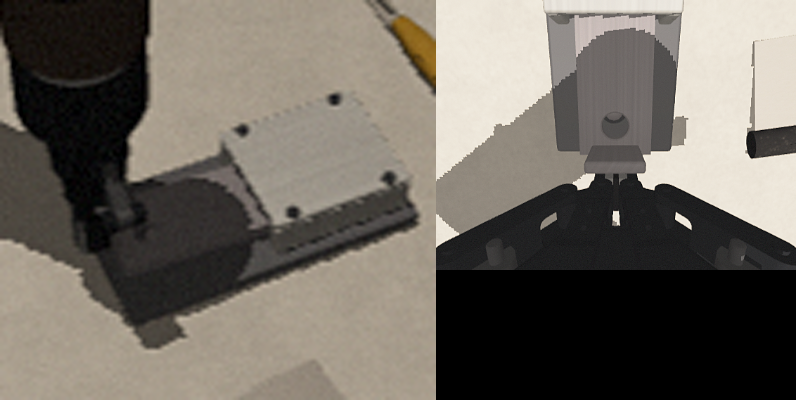

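The wrist inset shows the fingers at the tab, with the hole at (615,125). I'll check how far the plate has moved.

```bash
cat >> h.py <<'E'
yaw=np.radians(-6.1);u=np.array([np.cos(yaw),np.sin(yaw)]);v=np.array([-u[1],u[0]]);pin=np.array([486.9,73])
def b(w):d=w[:2]-pin;return (d@u-63).round(1),(d@v).round(1)
E
python3 - <<'E'
from h import *
k=512/360
p=camera_params("wrist")
f=lambda c,z:b(ray("wrist",((c[0]-436+.5)*k-.5,(c[1]+.5)*k-.5),z,p))
print("hole",f((615,125),34),"deck corners",f((557,151),14),f((671,151),14),"tab rear top",f((585,172),72),f((646,172),72),"tcp",b(read_state()["position"]))
E
```

```text
hole (np.float64(-72.3), np.float64(-1.9)) deck corners (np.float64(-100.2), np.float64(48.7)) (np.float64(-100.5), np.float64(-50.4)) tab rear top (np.float64(-91.0), np.float64(15.4)) (np.float64(-91.1), np.float64(-19.8)) tcp (np.float64(-106.4), np.float64(-1.7))
```

The plate has moved about 18 mm and stays straight. About 9 mm remains.

drive_tool(
  moves=[
    [[0.002, 0, 0, 0, 0, 0, 255], [0.002, 0, 0, 0, 0, 0, 255], [0.002, 0, 0, 0, 0, 0, 255], [0.001, 0, 0, 0, 0, 0, 255], [0.001, 0, 0, 0, 0, 0, 255], [0, 0, 0, 0, 0, 0, 255], [0, 0, 0, 0, 0, 0, 255]],
  ],
)

```text
clock: 11.35
position: [451.0, 74.9, 42.2]
ee_rot: [0.999, -0.054, 0.0, -0.0]
contact_force: [-0.5, -0.5, 0.9]
gripper_width: -0.0
```

```bash
python3 - <<'E'
from h import *
s=read_state();print(b(s["position"]),s["contact_force"])
sc=get_image("scene");w=get_image("wrist");cv2.imwrite("pics/w5.png",w)
cv2.imwrite("pics/t5.png",np.hstack([cv2.resize(sc[150:260,195:315],(380,348),interpolation=cv2.INTER_CUBIC),cv2.resize(w[0:260,100:412],(418,348))]))
E
```

```text
(np.float64(-98.9), np.float64(-1.9)) [-0.47372218 -0.50078123  0.92071798]
```

View pics/t5.png

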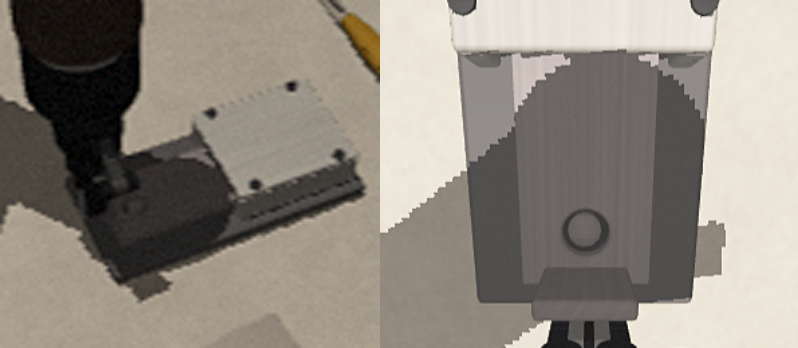

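The pin now stands centred in the hole at (585,230) and the plate looks flat, so it has dropped. Backing off, rising and making a last check.

drive_tool(
  moves=[
    [[-0.01, 0, 0, 0, 0, 0, 255], [-0.02, 0, 0, 0, 0, 0, 255], [-0.015, 0, -0.02, 0, 0, 0, 255], [0, 0, -0.035, 0, 0, 0, 255], [0, 0.02, -0.035, 0, 0, 0, 255], [0, 0.04, -0.035, 0, 0, 0, 255], [0, 0.04, 0, 0, 0, 0, 255], [0, 0.04, 0, 0, 0, 0, 255]],
  ],
)

```text
clock: 12.12
position: [392.4, -51.1, 161.8]
ee_rot: [0.999, -0.053, 0.003, -0.001]
contact_force: [0.5, 0.0, 0.4]
gripper_width: -0.5
```

drive_tool(
  moves=[
    [[0, 0, 0, 0, 0, 0, 255], [0, 0, 0, 0, 0, 0, 255], [0, 0, 0, 0, 0, 0, 255]],
  ],
)

```text
clock: 12.37
position: [391.8, -50.8, 159.6]
ee_rot: [0.999, -0.055, 0.0, -0.0]
contact_force: [0.1, 0.6, 0.3]
gripper_width: -0.1
```

```bash
python3 - <<'E'
from h import *
s=read_state();print(s["position"],s["contact_force"],s["clock"])
t=get_image("top");sc=get_image("scene")
cv2.imwrite("pics/top6.png",t)
t0=cv2.imread("pics/top0.png")
d=cv2.absdiff(t,t0).max(2)
for n,(x0,y0,x1,y1) in dict(cup=(158,100,216,160),bottle=(348,100,402,156),scraper=(338,198,420,252)).items():print(n,(d[y0:y1,x0:x1]>40).sum())
cv2.imwrite("pics/t6.png",np.hstack([cv2.resize(t[130:250,250:340],(390,520),interpolation=cv2.INTER_CUBIC),cv2.resize(sc[150:270,200:290],(390,520),interpolation=cv2.INTER_CUBIC)]))
E
```

```text
[391.77778605 -50.81719009 159.60535547] [0.05429719 0.5501969  0.26154297] 12.3667
cup 0
bottle 0
scraper 1249
```

View pics/t6.png

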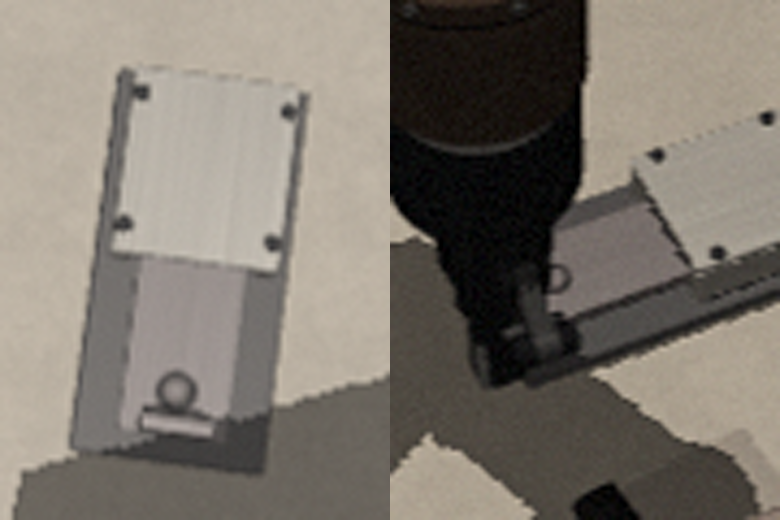

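The pin stands in the hole at (177,390) and the plate lies flat and straight. The scraper difference is most likely the arm or its shadow over it. I'll move the arm aside, compare that region again and hand in.

drive_tool(
  moves=[
    [[0, -0.04, -0.02, 0, 0, 0, 255], [0, -0.04, -0.02, 0, 0, 0, 255], [0, -0.04, 0, 0, 0, 0, 255], [0, -0.04, 0, 0, 0, 0, 255], [0, -0.04, 0, 0, 0, 0, 255], [0, -0.04, 0, 0, 0, 0, 255], [0, 0, 0, 0, 0, 0, 255], [0, 0, 0, 0, 0, 0, 255]],
  ],
)

```text
clock: 13.13
position: [416.9, 185.6, 196.2]
ee_rot: [0.999, -0.051, -0.0, 0.0]
contact_force: [-0.5, -0.4, -0.5]
gripper_width: -0.3
```

```bash
python3 - <<'E'
from h import *
t=get_image("top");t0=cv2.imread("pics/top0.png");d=cv2.absdiff(t,t0).max(2)
for n,(x0,y0,x1,y1) in dict(cup=(158,100,216,160),bottle=(348,100,402,156),scraper=(338,198,420,252)).items():print(n,(d[y0:y1,x0:x1]>40).sum())
s=read_state();print(s["position"],s["clock"],s["contact_force"],job_done())
E
```

```text
cup 0
bottle 0
scraper 0
the job is handed in; nothing more can be done
[416.5867694  184.10507655 196.19330301] 13.1833 [-0.25341607 -0.481206    0.01888269] None
```

The feed plate is fitted to the slicer base and fully home, and I handed the job in at 13.2 s.

- **Laying it:** I gripped the plate across its width and laid it with about 58 mm of the plain end under the roof and the tab end on the pin. I let go there, and it stayed put.
- **Sliding it home:** I pushed low on the tab with closed fingers, about 27 mm in all, until the hole came over the pin and the plate dropped.
- **Last checks:** The wrist and top views show the pin near the middle of the hole and the plate flat and straight in the tunnel. With the arm clear, the cup, bottle and scraper regions matched the first picture with no changed pixels.
- **Disagreement:** An earlier comparison showed differences at the scraper. They disappeared once the arm moved away, so I put them down to the arm or its shadow.
- **Budget:** I viewed 11 pictures, one over the budget of 10.

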